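Move the charged battery pack from its dock to the cordless blender

TASK

The battery pack is charged: press the catch of the charging dock so that the pack springs loose, slide it off the dock's rails, and slide it fully home on the rails of the small cordless blender's empty battery bay until that bay's catch clicks behind it and holds it. Let go of it there, and leave the other things on the worktop as they stand.

Things in the scene. Friction and masses are not known exactly. Their poses are not given: they have to be found in the camera images.
- pack: battery pack, a dark block 100 long x 56 wide x 50 mm high, 0.3 kg, latched in the charging dock at the start. Origin: centre of its underside; x = along it towards its stepped nose, the end that goes in first; z up. From below: a flange 50 wide, z 0 to 6; a neck 34 wide, z 6 to 16; the gripping body 56 wide, z 16 to 50, x -50 to +30; then the low nose, x 30 to 50, top z 24
- pack_grip (a point): middle of the pack's upper block, at x = -10, y = 0, z = 36 mm in the pack's frame, between its two flat upright sides 56 mm apart; the rails beside the pack reach no higher than 11 mm (15 mm at the flared mouth) above its underside
- pack_rib (a point): upper rear edge of the cross rib on the pack's nose: x = 42, z = 31 mm in the pack's frame. The rib is 26 wide, x 42 to 50, with a ramp on its front; a bay's catch hook rides up the ramp and drops behind the rib, into the gap between rib and body
- dock: charging dock, a low grey tray 187 x 84 mm without a tall part, fixed. Origin: its underside, under the centre of a pack that is fully home; x = the way in, towards the catch; z up. Deck at z = 18 mm from x = -75 to +53, the pack slides on it. A spring ejector pushes an unlatched pack about 15 mm back out, where it stays; the catch need not be held then
- dock_mouth (a point): middle of the mouth of the dock's rails, on the deck: x = -10, z = 18 mm in the dock's frame. Rails from here to x = 53: wall faces at y = +-27, steel lips 8 to 11 mm above the deck reaching inwards to y = +-20, so the pack's flange runs under them with 2 mm play; flared outwards to y = +-33 over x -10 to -25. A pack slid 65 mm out from home is free to lift
- dock_pad (a point): middle of the upper face of the dock's catch pad, a ribbed black rocker pad 32 (along the dock's x) x 36 mm; at rest at x = 92, y = 0, z = 62 mm in the dock's frame. Pressed straight down here by 8 to 11 mm (about 3 to 6 N, springs back; hard limit at 12 mm) it lifts the hook and the pack springs loose. Fixed parts nearby stand no higher than z = 53
- dock_catch (a joint): angle of the dock's rocker catch: 0 at rest (hook down), 0.4 rad pressed to its limit; the hook clears the pack's rib at about 0.2 rad
- blender: small cordless blender (not the jug blender standing at the back), fixed: an empty battery bay of the same sizes, rails, catch and frame as the dock's (origin: its underside, under the centre of a pack that is fully home; x = the way in; deck at z = 18 mm, x -75 to +53) and behind it, at x = 168, a round black motor base of radius 62 with a clear cup, 232 mm high in all
- blender_mouth (a point): middle of the mouth of the blender's rails, on the deck: x = -10, z = 18 mm in the blender's frame; sizes as at the dock's mouth. A pack whose nose (x = 50 of the pack) stands just before the flare has its origin at x = -76 in the blender's frame
- blender_home (a point): where the pack's origin comes to lie when it is home: x = 0, y = 0, z = 18 mm in the blender's frame. The ejector meets the pack 16 mm before home and pushes back with 4 to 6 N, the catch's ramp adds some: push with 10 to 20 N to 1 to 2 mm past home (stop at 3 mm past) until the catch drops. A pack that is not caught is pushed out again about 15 mm
- blender_catch (a joint): angle of the blender's rocker catch: 0 at rest or dropped behind the pack's rib; it rises to about 0.2 while the rib passes
- garlic: bulb of garlic, 60 x 57 x 58 mm, between dock and blender; bystander
- tin: small food tin, 57 mm across, 72 high, between dock and blender, farther back than the garlic; bystander
- lemon: lemon, 78 x 55 x 56 mm, at the front left; bystander
- spoon: spoon, 188 x 38 x 15 mm, near the front edge; bystander
- opener: tin opener, 174 x 41 x 20 mm, near the front edge; bystander

How it is judged:
On the way, in this order (a step that is already met when the one before it is completed fails the run):
1. with the dock's catch pressed, the pack has sprung at least 6 mm out of its home place on the dock (value of joint dock_catch above 0.15 rad and x of pack in the frame of dock below -0.006 m and z of pack in the frame of dock below 0.024 m), for 0.05 s.
2. the pack is off the dock's rails and clear of the dock (distance between pack and dock above 0.06 m and contact force between pack and dock below 0.1 N), for 0.1 s.
At the end, for the whole second after the job is handed in: The pack is at rest fully home in the blender's bay: within 3 mm short of and 4 mm past the home place along the rails, 4 mm across and 3 mm in height, in line with the rails within 0.08 rad, and the blender's catch has dropped behind its rib (below 0.08 rad) (x of pack in the frame of blender between -0.003 and 0.004 m and y of pack in the frame of blender between -0.004 and 0.004 m and z of pack in the frame of blender between 0.015 and 0.021 m and angle between the x axis of pack and the x axis of blender, either way round below 0.08 rad and value of joint blender_catch below 0.08 rad and linear speed of pack below 0.01 m/s); the robot touches nothing.
It fails at once if a bystander (garlic, tin, lemon, spoon or opener) is shifted by more than 40 mm (distance of any of garlic, tin, lemon, spoon, opener from where it was at the start of the episode above 0.04 m).
It also fails if it takes over 48 s, if anything falls off the work surface, if the arm or the gripper's body presses on something with over 40 N, if the wrist force passes 120 N, or if a joint passes its speed limit or range.

ROBOT

A 6-joint arm with a two-finger parallel gripper is mounted at the origin on a cart in front of the work surface, level with it; the furniture and walls round the work are solid. World frame = base frame: x ahead of the robot, y to its left, z up, the work surface at z = 0. Lengths are in m, angles in rad, forces in N, time in s.
With the tool pointing down it reaches from about 0.35 to 0.725 m from the base axis. Payload 4.3 kg.
Tool frame: the origin (TCP) lies between the finger pads; the fingertips stand 22 mm ahead of it and the grasp point (between the pads) lies 3 mm ahead of it (env.nose_length is the z of the fingertips in the tool frame, in m); z points along the fingers, y is the line along which they close (so a half turn about z gives the same grasp; the last joint's range is limited). The gripper opens to 85 mm and grips with 20 to 120 N. Pads are 22 mm wide; open, the fingers measure 114 mm over their backs; the gripper's body (76 mm by 85 mm) begins 54 mm behind the grasp point. The pads swing forward as they close: fully open they stand 13 mm farther back than shut.
Start: joints at [1.1, 0.377, 0.081, 1.274, 0, 1.46], TCP at [0.203, 0.538, 0.253] pointing down, gripper open.
Joint ranges: [-2.72, 2.72], [-0.84, 1.66], [-1.02, 1.22], [-1.77, 2.12], [-1.37, 1.28], [-3.14, 3.14]. Speed limits (rad/s): [2.57, 2.57, 3.14, 3.14, 3.14, 3.14].

INTERFACE

Orientations are given as a rotation vector (axis times angle).
In Python, from cell import env gives the robot as it stands.
- The arm moves only by the shell command python3 -m creep 'ROWS' [FORCE]. ROWS is a JSON object of lists of equal length, an entry for each row: "rot": the turn, a rotation vector about the world's x, y, z in degrees, a list of three; "travel": the shift along the world's x, y, z in units of 25 mm (1.0 is 25 mm), a list of three; "grip": the closure in counts, from 0 (fully open) to 255 (shut). A call has 1 to 5 rows; each row shifts and turns the commanded pose from where the row before left it; what a row does not reach is not made up. A row lasts 1/8 s, in which the tool goes at most 62.5 mm and 10.7 degrees, less where a joint would pass 70% of its speed; a pose out of reach is approached as far as the arm can. A call is refused whole if a number of a shift passes 1 or a number of a turn 10.7, either way. A call with a gripper value outside its range is refused whole. The fingers move at their own pace and stop on an object; FORCE is the grip in N (left out, the last holds). Time passes only in rows, so rows that do not move let the fingers close. It gives the time, the measured TCP pose, the force, the opening and the grip force at its end, in the units of the state.
- env.get_state(): the state, without advancing time (a new reading comes with each control period).
- env.capture(name): name is "scene" or "top" or "wrist"; returns the picture (420x560x3 uint8, red, green, blue); there is no depth.
- env.get_calibration(name): a dict with "mtx" (3x3 intrinsics, pixels), "R" (3x3) and "t" (3): a world point X has camera coordinates R X + t; the wrist camera has in their place "hand_eye" (4x4, takes a point from camera to tool coordinates, whose origin is the TCP and whose axes are the flange's). Camera axes: x right, y down, z forward; pixel columns grow to the right and rows downward; lengths in m; the calibration is good to about 2 mm. A picture is of the moment at which its call begins: read the wrist's pose just before it. get_calibration takes no time and is no camera call.
- env.job_done(): hands the job in; it is judged then, once.
Trained networks look in the newest picture that a camera, given by its name, has taken for a name from the list of things; names that differ only in an ending like _2 or _b are one class to them, and where a whole thing is asked for, a point or a joint stands for the part that bears it (a point fixed in the world has none). Each returns a list of dicts, best first, with "score" (0 to 1); they miss things now and then, are a little off and sometimes report something else, mostly with a low value. They report only what shows in the picture. A call takes as long as a camera call.
- env.outline_of(camera, query): "mask" (420x560 bool, what is visible of it) and "bbox" ([centre column, centre row, width, height] in pixels, round what is visible of it).
The state is a dict: "t": time; "joint_positions": joint angles; "dq": joint speeds; "effort": joint torques, N m; "tool_pos": TCP position; "eef_rot": TCP orientation; "ft_force": force on the tool from outside, world axes, zero at the start; "ft_torque": the same for the moment, N m; "width": finger opening in m; "grip_force": force on a finger pad.
Only numpy, scipy, OpenCV 4.12 (cv2) and the standard library are available. Lean on these libraries where they do the work, as an engineer would, in place of code of your own. Each camera call takes 0.05 s, during which the arm holds its last target. There are 200 camera calls.

## Working session

There is one attempt and no reset: what is moved stays moved. The work goes in short steps, Python scripts to look and compute and a shell command to move; the robot and the scene stay as the last step left them, time stands still between calls to the robot, and variables do not carry over. Pictures are saved under pics/ and viewed, at most 10 in all, crops included, and the job is handed in when it is done.

```bash
mkdir -p pics; ls
cat > h.py <<'E'
import numpy as np, cv2, json
from scipy.spatial.transform import Rotation as Ro
from cell import env
def snap(n,f):
    im=env.capture(n); cv2.imwrite('pics/'+f,im[:,:,::-1]); return im
E
python3 - <<'E'
from h import *
for n in("scene","top"):
    snap(n,n+'0.png')
    c=env.get_calibration(n); print(n,c['mtx'],c['R'],c['t'])
print(env.get_calibration('wrist'))
for n in("scene","top"):
  for q in("pack","dock","blender","dock_pad","garlic","tin"):
    r=env.outline_of(n,q); print(n,q,[(x['score'],np.round(x['bbox'])) for x in r[:2]])
print(env.get_state())
E
```

```text
pics
scene [[486.49826671   0.         275.8189274 ]
 [  0.         486.49826671 206.08664875]
 [  0.           0.           1.        ]] [[ 0.89295145 -0.44958521 -0.02260168]
 [-0.23288444 -0.4184138  -0.87789221]
 [ 0.3852305   0.78917871 -0.47832461]] [-0.41255044  0.19647687  0.78323764]
top [[418.17955291   0.         275.95957633]
 [  0.         418.17955291 211.17133426]
 [  0.           0.           1.        ]] [[-0.00781592 -0.99993565 -0.0082225 ]
 [-0.98494902  0.00911811 -0.17260445]
 [ 0.17266832  0.00674968 -0.9849569 ]] [0.06397852 0.51529769 0.91702891]
{'mtx': array([[329.71271244,   0.        , 279.38949392],
       [  0.        , 329.71271244, 207.55093279],
       [  0.        ,   0.        ,   1.        ]]), 'hand_eye': array([[ 1.09641161e-03, -9.64297016e-01, -2.64820811e-01,
         6.73727661e-02],
       [ 9.99999217e-01,  1.21715376e-03, -2.91846373e-04,
         6.99416204e-04],
       [ 6.03754234e-04, -2.64820284e-01,  9.64297596e-01,
        -1.20531800e-01],
       [ 0.00000000e+00,  0.00000000e+00,  0.00000000e+00,
         1.00000000e+00]])}
scene
[... 632 characters left out ...]
.]))]
{'t': 0.7, 'joint_positions': array([ 1.09965260e+00,  3.77288968e-01,  8.10211141e-02,  1.27440974e+00,
       -2.00085113e-05,  1.46048564e+00]), 'dq': array([-4.59142282e-06, -4.26458113e-04,  3.76123051e-04,  1.11811151e-03,
        7.04166759e-04, -1.00585535e-03]), 'effort': array([-5.70327720e-04, -4.63370061e+01,  2.70094925e+01, -3.92170818e-05,
       -1.78709856e-04,  1.00201106e-05]), 'tool_pos': array([0.20302944, 0.53800502, 0.25334387]), 'eef_rot': array([5.63715784e-01, 3.09054924e+00, 1.69663727e-04]), 'ft_force': array([-0.44305501, -0.28579779,  0.36591544]), 'ft_torque': array([-0.04281863,  0.02861289, -0.02661494]), 'grip_force': 0.0, 'width': 0.08528419917988594}
```

View pics/top0.png

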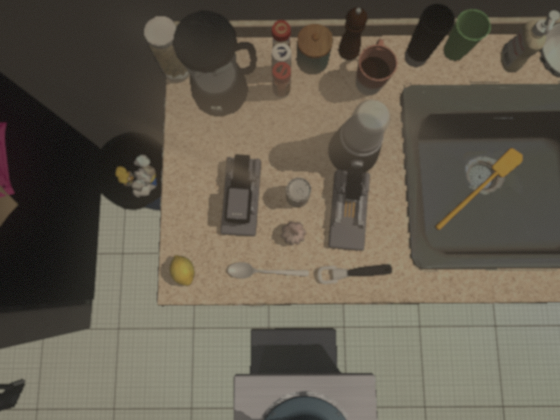

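View pics/scene0.png

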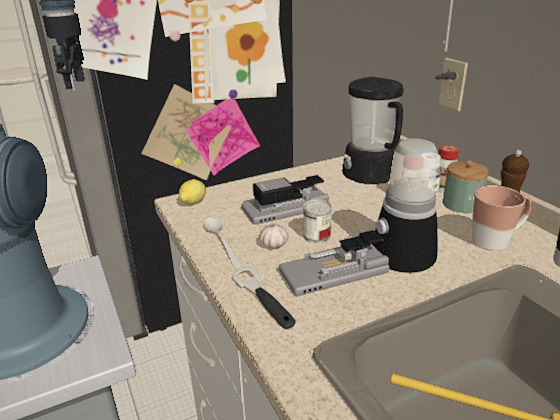

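```bash
cat >> h.py <<'E'
def cam(n):
    c=env.get_calibration(n)
    if n!='wrist': return c['mtx'],c['R'],c['t']
    s=env.get_state(); T=np.eye(4); T[:3,:3]=Ro.from_rotvec(s['eef_rot']).as_matrix(); T[:3,3]=s['tool_pos']
    M=np.linalg.inv(T@c['hand_eye']); return c['mtx'],M[:3,:3],M[:3,3]
def ray(C,uv,z):
    K,R,t=C; d=R.T@np.linalg.inv(K)@[uv[0],uv[1],1]; o=-R.T@t
    return o+d*(z-o[2])/d[2]
def proj(C,X):
    K,R,t=C; p=K@(R@np.asarray(X).T+t[:,None]); return (p[:2]/p[2]).T
E
python3 - <<'E'
from h import *
C=cam('top'); im=cv2.imread('pics/top0.png')
for n,uv,z in[('pack',(238,204),.068),('pad',(242,170),.062),('bl pad',(354,184),.062),('dock fl',(223,233),.018),('dock fr',(256,234),.018),('bl fl',(330,245),.018),('bl fr',(364,247),.018),('blender box',(359,174),.018),('tin',(299,190),.07),('garlic',(293,232),.03),('lemon',(182,270),.03),('spoon',(240,270),.01)]:
    print(n,np.round(ray(C,uv,z),3))
c=im[130:270,200:390]; c=cv2.resize(c,None,fx=4,fy=4,interpolation=cv2.INTER_CUBIC); c=np.clip(c.astype(float)*1.8,0,255).astype('uint8'); cv2.imwrite('pics/topc.png',c)
E
```

```text
pack [0.529 0.145 0.068]
pad [0.61  0.137 0.062]
bl pad [ 0.574 -0.119  0.062]
dock fl [0.47  0.184 0.018]
dock fr [0.467 0.107 0.018]
bl fl [ 0.439 -0.066  0.018]
bl fr [ 0.434 -0.144  0.018]
blender box [ 0.609 -0.14   0.018]
tin [0.56  0.007 0.07 ]
garlic [0.469 0.021 0.03 ]
lemon [0.384 0.275 0.03 ]
spoon [0.384 0.145 0.01 ]
```

View pics/topc.png

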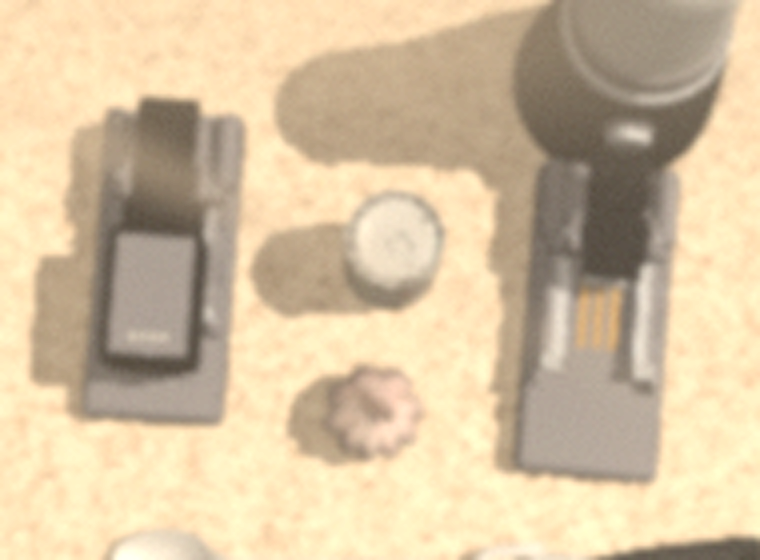

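```bash
python3 -m creep '{"rot":[[0,0,4.3],[0,0,4.3],[0,0,4.3],[0,0,4.2],[0,0,0]],"travel":[[0.74,-0.98,0],[0.74,-0.98,0],[0.74,-0.98,0],[0.74,-0.98,0],[0.74,-0.98,0]],"grip":[255,255,255,255,255]}' 40
python3 -m creep '{"rot":[[0,0,0],[0,0,0],[0,0,0],[0,0,0],[0,0,0]],"travel":[[0.74,-0.98,0],[0.74,-0.98,0],[0.74,-0.98,0],[0.74,-0.98,0],[0.74,-0.98,0]],"grip":[255,255,255,255,255]}'
python3 -m creep '{"rot":[[0,0,0],[0,0,0],[0,0,0],[0,0,0],[0,0,0]],"travel":[[0.74,-0.98,0],[0.74,-0.98,0],[0.74,-0.98,0],[0.74,-0.98,0],[0.74,-0.98,0]],"grip":[255,255,255,255,255]}'
python3 -m creep '{"rot":[[0,0,0],[0,0,0]],"travel":[[0.74,-0.98,0],[0,0,0]],"grip":[255,255]}'
python3 - <<'E'
from h import *
im=snap('wrist','w1.png'); s=env.get_state(); C=cam('wrist'); print(s['t'],s['tool_pos'],s['eef_rot'],s['ft_force'])
np.savez('w1.npz',K=C[0],R=C[1],t=C[2])
print(Ro.from_rotvec(s['eef_rot']).as_matrix())
cv2.imwrite('pics/w1v.png',cv2.resize(np.clip(im[:,:,::-1]*1.6,0,255).astype('uint8'),(800,600)))
E
```

```text
t: 1.32
tool_pos: [0.2961, 0.4147, 0.2535]
eef_rot: [0.097, 3.14, 0.001]
ft_force: [0.8, -0.2, 0.8]
width: 0.0
grip_force: 0.0
t: 1.95
tool_pos: [0.3886, 0.2922, 0.2535]
eef_rot: [0.098, 3.14, 0.0]
ft_force: [-0.5, -0.2, 0.0]
width: 0.0003
grip_force: 0.0
t: 2.58
tool_pos: [0.4811, 0.1697, 0.2535]
eef_rot: [0.098, 3.14, 0.0]
ft_force: [-1.3, 0.2, -0.2]
width: 0.0002
grip_force: 0.0
t: 2.82
tool_pos: [0.5001, 0.1447, 0.2533]
eef_rot: [0.103, 3.139, 0.0]
ft_force: [0.3, -0.2, 0.2]
width: -0.0004
grip_force: 0.0
2.875 [0.49924173 0.14552174 0.25325168] [-1.00624841e-01 -3.13970138e+00 -7.07879346e-04] [0.37837314 0.32008624 0.07711896]
[[-9.97947770e-01  6.40326390e-02 -2.64557712e-04]
 [ 6.40325132e-02  9.97947707e-01  4.59400273e-04]
 [ 2.93431374e-04  4.41517183e-04 -9.99999859e-01]]
```

View pics/w1v.png

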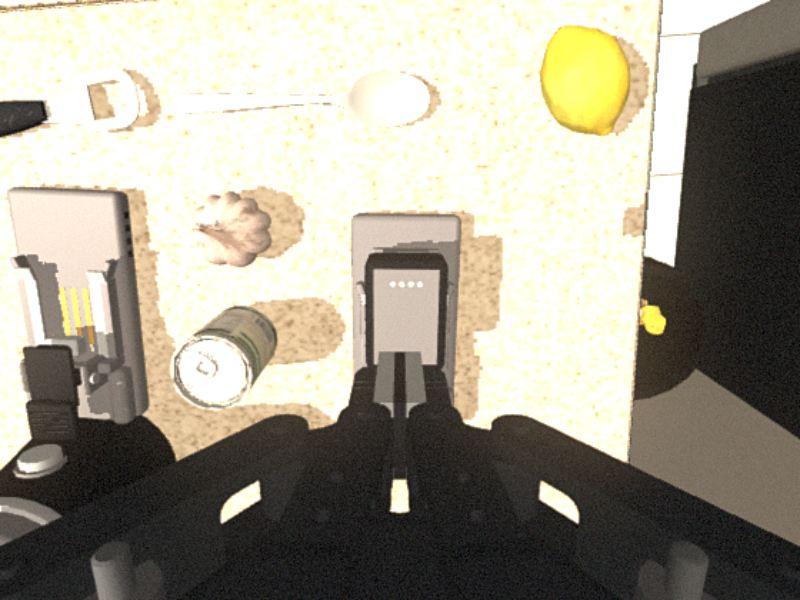

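```bash
cat > fit.py <<'E'
from h import *
from scipy.optimize import least_squares
from scipy.ndimage import map_coordinates
def pts(p,L,z0=0):
    c,s=np.cos(p[2]),np.sin(p[2]); L=np.asarray(L)
    return np.c_[p[0]+c*L[:,0]-s*L[:,1],p[1]+s*L[:,0]+c*L[:,1],L[:,2]+z0]
FIX=[((-75,-38,18),(-75,38,18)),((-70,42,18),(0,42,18)),((-70,-42,18),(0,-42,18))]
PACK=[((-50,-22,68),(-50,22,68)),((-44,28,68),(20,28,68)),((-44,-28,68),(20,-28,68))]
def fit(im,C,p,E,w=7,its=6):
    g=cv2.GaussianBlur(cv2.cvtColor(im,cv2.COLOR_RGB2GRAY),(0,0),1).astype(float)
    for k in range(its):
        obs=[]
        for a,b in E:
            L=np.linspace(a,b,25)/1000; q=proj(C,pts(p,L)); d=q[-1]-q[0]; n=np.array([-d[1],d[0]])/np.hypot(*d)
            ww=w if k<2 else 4
            s=np.arange(-ww,ww+.01,.25)
            S=q[:,None]+s[None,:,None]*n
            v=map_coordinates(g,[S[...,1],S[...,0]],order=1); gr=np.abs(np.gradient(v,axis=1))
            gr=gr*np.exp(-(s/ww)**2/2)
            o=s[gr.argmax(1)]
            ok=abs(o-np.median(o))<1.5
            obs.append((L[ok],(q+o[:,None]*n)[ok],n))
        r=lambda p:np.concatenate([(proj(C,pts(p,L))-q)@n for L,q,n in obs])
        f=least_squares(r,p,loss='soft_l1',x_scale=[.01,.01,.1]); p=f.x
    print(np.round(p[:2],4),'yaw deg %.2f'%np.degrees(p[2]),'rms px %.2f'%np.sqrt(np.mean(r(p)**2)),[len(o[0]) for o in obs],[round(float(np.mean((proj(C,pts(p,L))-q)@n)),2) for L,q,n in obs])
    return p
def draw(im,C,p,E):
    for a,b in E:
        q=proj(C,pts(p,np.array([a,b])/1000)); cv2.line(im,*[tuple(int(round(8*v)) for v in x) for x in q],(0,255,0),1,cv2.LINE_AA,3)
E
python3 - <<'E'
from fit import *
f=np.load('w1.npz'); C=f['K'],f['R'],f['t']; im=cv2.imread('pics/w1.png')[:,:,::-1].copy()
out=im[:,:,::-1].copy()
d=fit(im,C,[.5435,.1405,-.065],FIX); k=fit(im,C,d.copy(),PACK); b=fit(im,C,[.511,-.110,-.07],FIX)
for p,E in((d,FIX),(k,PACK),(b,FIX)): draw(out,C,p,E)
CT=cam('top'); t=cv2.imread('pics/top0.png')[:,:,::-1].copy()
fit(t,CT,[.5435,.1405,-.065],FIX,4);fit(t,CT,[.511,-.110,-.07],FIX,4)
o=np.hstack([cv2.resize(out[120:260,235:335],None,fx=4,fy=4),cv2.resize(out[120:260,0:100],None,fx=4,fy=4)]); cv2.imwrite('pics/fit1.png',o)
E
```

```text
[0.5389 0.1478] yaw deg -4.13 rms px 0.44 [24, 25, 25] [0.03, -0.22, 0.23]
[0.536  0.1467] yaw deg -4.82 rms px 2.55 [21, 19, 23] [-0.02, -4.27, 1.52]
[ 0.5044 -0.1099] yaw deg -4.60 rms px 0.58 [22, 20, 12] [0.03, 0.01, 0.05]
[0.5382 0.1442] yaw deg -5.13 rms px 0.27 [25, 20, 25] [0.0, 0.02, -0.01]
[ 0.5029 -0.1089] yaw deg -6.20 rms px 0.31 [25, 17, 25] [-0.0, 0.25, -0.18]
```

View pics/fit1.png

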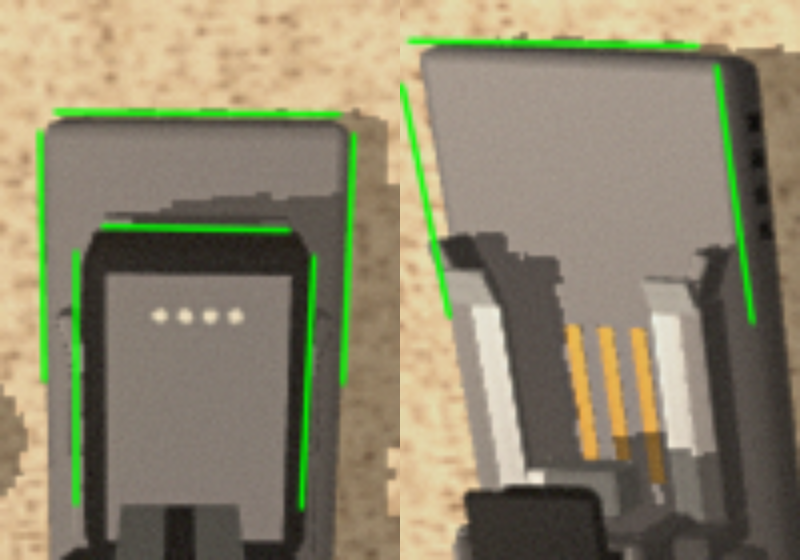

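```bash
python3 -m creep '{"rot":[[0,0,0],[0,0,0],[0,0,0],[0,0,0],[0,0,0]],"travel":[[1,-0.04,-0.6],[1,-0.04,-0.6],[1,-0.04,-0.6],[1,-0.04,-0.6],[1,-0.04,-0.6]],"grip":[255,255,255,255,255]}'
python3 -m creep '{"rot":[[0,0,0],[0,0,0],[0,0,0],[0,0,0],[0,0,0]],"travel":[[0.26,-0.02,-0.9],[0,0,-0.9],[0,0,-0.9],[0,0,-0.72],[0,0,0]],"grip":[255,255,255,255,255]}'
python3 - <<'E'
from h import *
im=snap('wrist','w2.png'); s=env.get_state(); C=cam('wrist'); print(s['t'],s['tool_pos'],s['eef_rot'],s['ft_force'])
np.savez('w2.npz',K=C[0],R=C[1],t=C[2])
cv2.imwrite('pics/w2v.png',cv2.resize(np.clip(im[:,:,::-1]*1.6,0,255).astype('uint8'),(800,600)))
E
```

```text
t: 3.5
tool_pos: [0.624, 0.1423, 0.1779]
eef_rot: [-0.096, -3.14, -0.001]
ft_force: [-0.0, -0.6, 0.1]
width: 0.0001
grip_force: 0.0
t: 4.12
tool_pos: [0.6283, 0.1415, 0.0912]
eef_rot: [-0.096, -3.136, 0.0]
ft_force: [-0.0, 0.5, 0.8]
width: -0.0001
grip_force: 0.0
4.175 [0.62939344 0.14139767 0.09248559] [-9.60440961e-02 -3.13829185e+00 -1.28866251e-04] [ 0.2113588  -0.5027488  -0.52210602]
```

View pics/w2v.png

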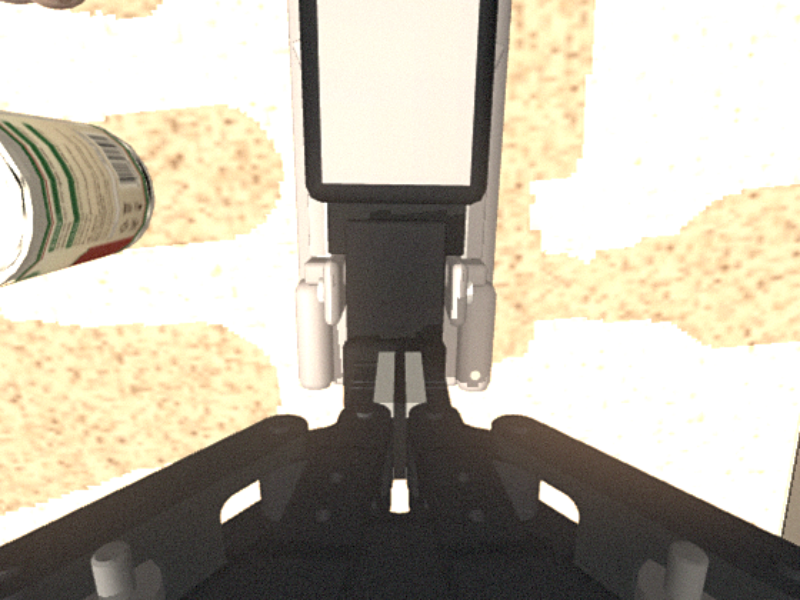

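Run:
```python
from h import *
f=np.load('w2.npz'); C=f['K'],f['R'],f['t']
for u,v,z in[(395,343,.062),(395,203,.068),(395,185,.068),(303,100,.068),(493,100,.068),(315,100,.068),(478,100,.068),(345,300,.06),(446,300,.06)]:
    print(u,v,np.round(ray(C,(u*.7,v*.7),z),4))
print(proj(C,[[.6294,.1414,.0705]])/.7)
```

```text
395 343 [0.6201 0.1413 0.062 ]
395 203 [0.5727 0.1443 0.068 ]
395 185 [0.5674 0.1447 0.068 ]
303 100 [0.5422 0.1198 0.068 ]
493 100 [0.5454 0.1742 0.068 ]
315 100 [0.5424 0.1233 0.068 ]
478 100 [0.5452 0.1699 0.068 ]
345 300 [0.6044 0.1254 0.06  ]
446 300 [0.6065 0.1594 0.06  ]
[[396.72765446 378.67881147]]
```

```bash
python3 -m creep '{"rot":[[0,0,0],[0,0,0],[0,0,0],[0,0,0],[0,0,0]],"travel":[[0.22,-0.04,-0.3],[0,0,-0.2],[0,0,-0.2],[0,0,0],[0,0,0]],"grip":[255,255,255,255,255]}'
python3 - <<'E'
from h import *
im=snap('wrist','w3.png'); s=env.get_state(); C=cam('wrist'); print(s['t'],s['tool_pos'],s['ft_force'])
np.savez('w3.npz',K=C[0],R=C[1],t=C[2])
for n in('w2','w3'):
  g=cv2.imread(f'pics/{n}.png',0); f=np.load(n+'.npz'); C=f['K'],f['R'],f['t']
  col=g[:,265:290].mean(1); d=np.abs(np.diff(col)); i=np.argsort(d[20:220])[-6:]+20; print(n,[(int(r),round(ray(C,(277,r),.068)[0],4)) for r in sorted(i)])
E
```

```text
t: 4.8
tool_pos: [0.6374, 0.1395, 0.0763]
eef_rot: [0.098, 3.137, 0.001]
ft_force: [5.8, -0.1, 2.8]
width: -0.0
grip_force: 2.6
4.85 [0.63741802 0.13952803 0.07627924] [ 5.53349911 -0.35374046  2.49020372]
w2 [(128, np.float64(0.5668)), (129, np.float64(0.5672)), (130, np.float64(0.5676)), (142, np.float64(0.5727)), (152, np.float64(0.577)), (154, np.float64(0.5778))]
w3 [(59, np.float64(0.5503)), (60, np.float64(0.5506)), (131, np.float64(0.5755)), (132, np.float64(0.5759)), (139, np.float64(0.5785)), (140, np.float64(0.5789))]
```

```bash
python3 -m creep '{"rot":[[0,0,0],[0,0,0],[0,0,0],[0,0,0],[0,0,0]],"travel":[[0,0,1],[0,0,1],[0,0,1],[-1,0.08,0],[-1,0.08,0]],"grip":[255,255,255,100,0]}'
python3 -m creep '{"rot":[[0,0,0],[0,0,0],[0,0,0],[0,0,0],[0,0,0]],"travel":[[-1,0.08,0],[-1,0.08,0],[-0.76,0.06,0],[0,0,0],[0,0,0]],"grip":[0,0,0,0,0]}'
python3 - <<'E'
from fit import *
im=snap('wrist','w4.png'); s=env.get_state(); C=cam('wrist'); print(s['t'],s['tool_pos'],s['eef_rot'],s['width'])
np.savez('w4.npz',K=C[0],R=C[1],t=C[2])
cv2.imwrite('pics/w4v.png',cv2.resize(im[:,:,::-1],(800,600)))
E
```

```text
t: 5.48
tool_pos: [0.5833, 0.1434, 0.1493]
eef_rot: [-0.098, -3.135, 0.0]
ft_force: [0.3, -0.4, 0.1]
width: 0.0358
grip_force: 0.0
t: 6.1
tool_pos: [0.5168, 0.1489, 0.1499]
eef_rot: [-0.098, -3.139, 0.0]
ft_force: [-0.0, 0.3, -0.2]
width: 0.0857
grip_force: 0.0
6.15 [0.51728343 0.14888886 0.15004735] [-9.83158449e-02 -3.13948236e+00  6.74195072e-06] 0.08527671794312135
```

View pics/w4v.png

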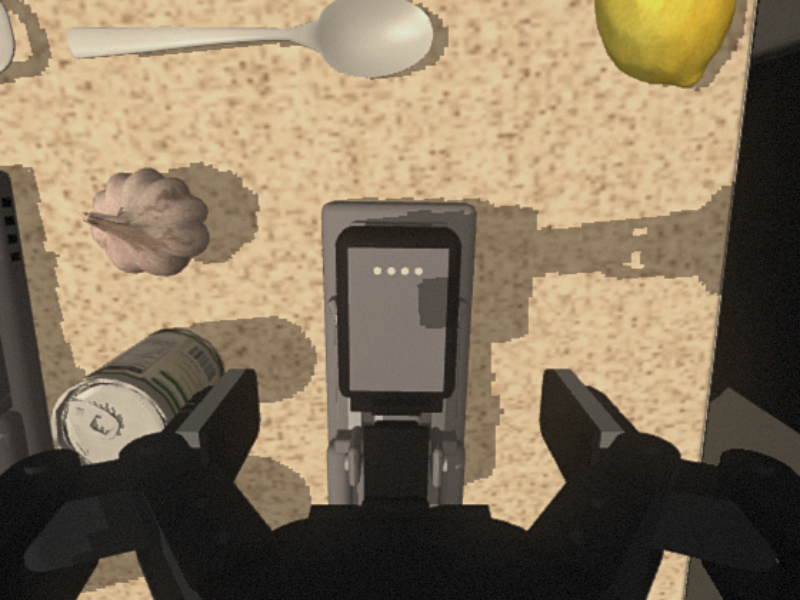

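Run:
```python
from h import *
f=np.load('w4.npz'); C=f['K'],f['R'],f['t']
for u,v,z in[(398,228,.068),(398,397,.068),(336,240,.068),(461.5,240,.068),(340,380,.068),(459,380,.068),(400,203,.018),(322,215,.018),(476,215,.018),(326,500,.018),(465,490,.018)]:
    print(u,v,np.round(ray(C,(u*.7,v*.7),z),4))
```

```text
398 228 [0.4753 0.1517 0.068 ]
398 397 [0.555  0.1468 0.068 ]
336 240 [0.4788 0.1247 0.068 ]
461.5 240 [0.4822 0.1788 0.068 ]
340 380 [0.5446 0.1202 0.068 ]
459 380 [0.548  0.1759 0.068 ]
400 203 [0.4684 0.1531 0.018 ]
322 215 [0.4721 0.1114 0.018 ]
476 215 [0.4771 0.193  0.018 ]
326 500 [0.6494 0.0952 0.018 ]
465 490 [0.6474 0.1829 0.018 ]
```

```bash
python3 -m creep '{"rot":[[0,0,0],[0,0,0],[0,0,0],[0,0,0],[0,0,0]],"travel":[[-0.09,0.04,-0.9],[0,0,-0.9],[0,0,-0.9],[0,0,-0.9],[0,0,0]],"grip":[0,0,0,0,0]}'
python3 -m creep '{"rot":[[0,0,0],[0,0,0],[0,0,0],[0,0,0],[0,0,0]],"travel":[[0,0,0],[0,0,0],[0,0,0],[0,0,0],[0,0,0]],"grip":[255,255,255,255,255]}' 60
```

```text
t: 6.78
tool_pos: [0.5136, 0.1496, 0.0585]
eef_rot: [-0.098, -3.136, 0.001]
ft_force: [-0.2, 0.2, 0.9]
width: 0.085
grip_force: 0.0
t: 7.4
tool_pos: [0.5159, 0.1499, 0.0618]
eef_rot: [0.098, 3.137, -0.0]
ft_force: [-1.1, -1.9, 4.7]
width: 0.0551
grip_force: 64.9
```

```bash
python3 -m creep '{"rot":[[0,0,0],[0,0,0],[0,0,0],[0,0,0],[0,0,0]],"travel":[[-0.3,0.02,0],[-0.5,0.033,0],[-0.5,0.033,0],[-0.6,0.04,0],[-0.6,0.04,0]],"grip":[255,255,255,255,255]}'
```

```text
t: 8.02
tool_pos: [0.4536, 0.1547, 0.0616]
eef_rot: [0.097, 3.135, 0.002]
ft_force: [4.0, -0.7, 6.3]
width: 0.0547
grip_force: 64.9
```

```bash
python3 -m creep '{"rot":[[0,0,0],[0,0,0],[0,0,0],[0,0,0],[0,0,0]],"travel":[[-0.2,0,0.5],[0,0,1],[0,0,1],[0,0,1],[0,0,1]],"grip":[255,255,255,255,255]}'
python3 -m creep '{"rot":[[0,0,0],[0,0,0],[0,0,0],[0,0,0],[0,0,0]],"travel":[[0.2,-1,0.8],[0.3,-1,0.5],[0.3,-1,0],[0.3,-0.9,0],[0,0,0]],"grip":[255,255,255,255,255]}'
python3 - <<'E'
from fit import *
im=snap('wrist','w5.png'); s=env.get_state(); C=cam('wrist'); print(s['t'],s['tool_pos'],s['eef_rot'],s['width'],s['ft_force'])
np.savez('w5.npz',K=C[0],R=C[1],t=C[2])
cv2.imwrite('pics/w5v.png',cv2.resize(np.clip(im[:,:,::-1]*1.3,0,255).astype('uint8'),(800,600)))
E
```

```text
t: 8.65
tool_pos: [0.4447, 0.1541, 0.1727]
eef_rot: [-0.097, -3.135, 0.0]
ft_force: [0.0, 0.1, -4.2]
width: 0.0546
grip_force: 64.1
t: 9.28
tool_pos: [0.4733, 0.0559, 0.2045]
eef_rot: [-0.101, -3.136, -0.001]
ft_force: [-1.0, 0.5, -3.8]
width: 0.0551
grip_force: 64.7
9.325 [0.47305899 0.05669397 0.20453388] [-9.95888707e-02 -3.13629736e+00 -1.83088413e-03] 0.05465250281082402 [ 0.81360218 -1.15979214 -3.3153044 ]
```

View pics/w5v.png

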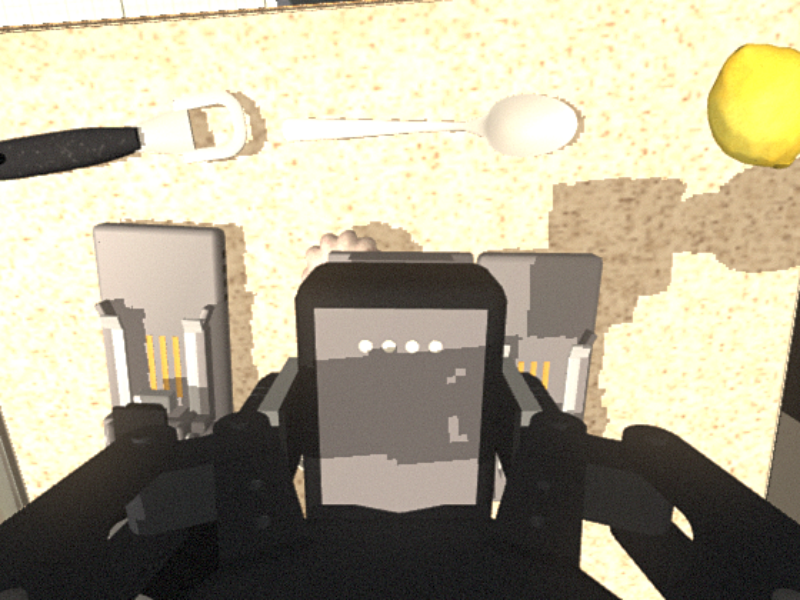

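Run:
```python
from h import *
im=cv2.imread('pics/w5.png')
a=im[154:314,60:170]; b=im[170:300,325:430]
a=cv2.resize(a[:118],None,fx=5,fy=5,interpolation=cv2.INTER_CUBIC)
cv2.imwrite('pics/w5c.png',a); print(a.shape)
```

```text
(590, 550, 3)
```

View pics/w5c.png

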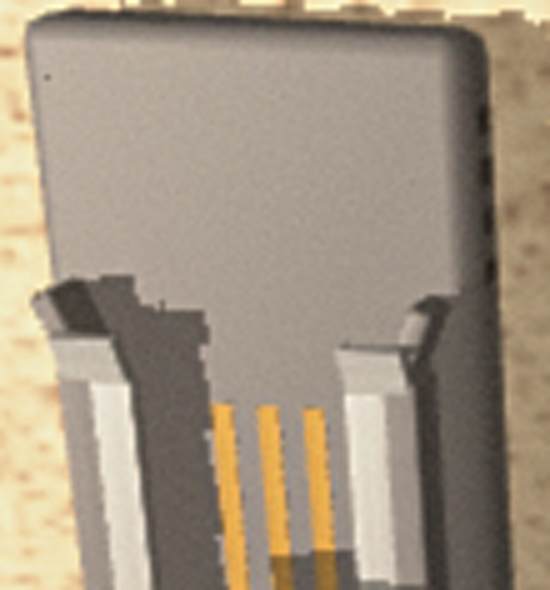

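Run:
```python
from h import *
f=np.load('w5.npz'); C=f['K'],f['R'],f['t']
for n,u,v,z in[('lipL',127,383,.029),('lipL',150,590,.029),('lipR',343,385,.029),('lipR',357,580,.029),('con',267,405,.018),('con',283,590,.018),('sideL',30,60,.018),('sideL',52,270,.018),('sideR',447,60,.018),('sideR',460,285,.018),('front',240,20,.018),('front',240,34,.018)]:
    print(n,np.round(ray(C,(60+u/5,154+v/5),z),4))
s=env.get_state(); p=s['tool_pos']
T=Ro.from_rotvec(s['eef_rot']).as_matrix()
for u,v in[(398,264),(300,300),(506,300),(303,480),(494,480)]:
    w=ray(C,(u*.7,v*.7),p[2]-.0616+.068); print('pack',np.round(w,4),np.round(T.T@(w-p),4))
```

```text
lipL [ 0.4976 -0.1284  0.029 ]
lipL [ 0.5404 -0.1331  0.029 ]
lipR [ 0.5006 -0.0875  0.029 ]
lipR [ 0.5408 -0.0921  0.029 ]
con [ 0.5073 -0.1088  0.018 ]
con [ 0.547  -0.1133  0.018 ]
sideL [ 0.4369 -0.1398  0.018 ]
sideL [ 0.4773 -0.1449  0.018 ]
sideR [ 0.4418 -0.0621  0.018 ]
sideR [ 0.4852 -0.0668  0.018 ]
front [ 0.432  -0.0992  0.018 ]
front [ 0.4346 -0.0997  0.018 ]
pack [0.4291 0.06   0.2109] [ 0.0441  0.0005 -0.0062]
pack [0.4368 0.0347 0.2109] [ 0.0349 -0.0242 -0.0063]
pack [0.44   0.0866 0.2109] [ 0.0349  0.0277 -0.0062]
pack [0.4891 0.0294 0.2109] [-0.0177 -0.0262 -0.0065]
pack [0.4924 0.083  0.2109] [-0.0176  0.0275 -0.0064]
```

```bash
python3 -m creep '{"rot":[[0,0,-0.8],[0,0,-0.8],[0,0,-0.8],[0,0,0],[0,0,0]],"travel":[[-0.275,-0.9,0],[-0.275,-0.9,0],[-0.275,-0.9,0],[-0.275,-0.9,0],[-0.275,-0.9,0]],"grip":[255,255,255,255,255]}'
python3 -m creep '{"rot":[[0,0,0],[0,0,0],[0,0,0],[0,0,0],[0,0,0]],"travel":[[-0.275,-0.9,0],[-0.275,-0.9,-0.4],[0,0,-1],[0,0,-1],[0,0,-1]],"grip":[255,255,255,255,255]}'
python3 -m creep '{"rot":[[0,0,0],[0,0,0],[0,0,0]],"travel":[[0,0,-1],[0,0,-0.6],[0,0,0]],"grip":[255,255,255]}'
python3 - <<'E'
from h import *
im=snap('wrist','w6.png'); s=env.get_state(); C=cam('wrist'); p=s['tool_pos'];print(s['t'],p,s['eef_rot'],s['ft_force'])
np.savez('w6.npz',K=C[0],R=C[1],t=C[2])
T=Ro.from_rotvec(s['eef_rot']).as_matrix(); print('yaw',np.degrees(np.arctan2(-T[1,0],-T[0,0])))
c,q=np.cos(-.107),np.sin(-.107); d=p[:2]-[.509,-.1091]; print('TCP in blender',c*d[0]+q*d[1],-q*d[0]+c*d[1])
t=snap('top','t6.png'); s=im[:,:,::-1]; sc=snap('scene','s6.png')[:,:,::-1]
o=np.hstack([cv2.resize(s,(430,322)),cv2.resize(sc[180:300,270:400],(348,322))]); cv2.imwrite('pics/v6.png',np.clip(o*1.2,0,255).astype('uint8'))
E
```

```text
t: 9.95
tool_pos: [0.4389, -0.055, 0.2049]
eef_rot: [-0.161, -3.135, -0.003]
ft_force: [0.1, -0.5, -3.6]
width: 0.055
grip_force: 64.8
t: 10.58
tool_pos: [0.4256, -0.0993, 0.1193]
eef_rot: [-0.162, -3.136, -0.003]
ft_force: [0.0, 0.0, -3.5]
width: 0.055
grip_force: 65.1
t: 10.95
tool_pos: [0.4245, -0.099, 0.079]
eef_rot: [-0.161, -3.133, -0.004]
ft_force: [0.1, 1.2, -2.9]
width: 0.0548
grip_force: 64.8
11.0 [ 0.42547667 -0.09954071  0.07992153] [-1.61742894e-01 -3.13493007e+00 -2.43913373e-03] [ 0.26837743 -0.07031519 -3.73272239]
yaw -5.906869419156359
TCP in blender -0.08406655423233023 0.000584664390282142
```

View pics/v6.png

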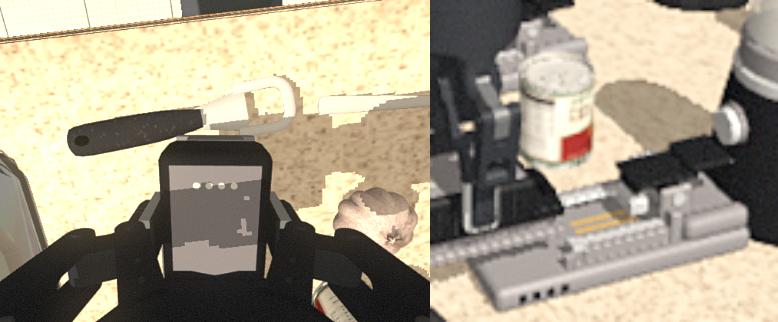

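```bash
python3 -m creep '{"rot":[[0,0,0],[0,0,0],[0,0,0]],"travel":[[0.03,-0.03,-0.4],[0,0,-0.26],[0,0,0]],"grip":[255,255,255]}'
python3 -m creep '{"rot":[[0,0,0]],"travel":[[0,0,-0.05]],"grip":[255]}'
```

```text
t: 11.48
tool_pos: [0.4268, -0.1014, 0.0632]
eef_rot: [-0.164, -3.136, -0.001]
ft_force: [-0.6, -0.4, -5.2]
width: 0.0548
grip_force: 64.9
t: 11.6
tool_pos: [0.4276, -0.1017, 0.0626]
eef_rot: [0.164, 3.137, 0.0]
ft_force: [0.9, -0.8, -3.6]
width: 0.055
grip_force: 64.9
```

```bash
python3 -m creep '{"rot":[[0,0,0],[0,0,0],[0,0,0]],"travel":[[0.3,-0.031,-0.02],[0.3,-0.031,0],[0.3,-0.031,0]],"grip":[255,255,255]}'
```

```text
t: 11.98
tool_pos: [0.4509, -0.1041, 0.0623]
eef_rot: [0.163, 3.137, -0.0]
ft_force: [-0.1, 0.2, -4.0]
width: 0.055
grip_force: 64.9
```

```bash
python3 -m creep '{"rot":[[0,0,0],[0,0,0],[0,0,0]],"travel":[[0.3,-0.032,-0.01],[0.3,-0.032,0],[0.3,-0.032,0]],"grip":[255,255,255]}'
```

```text
t: 12.35
tool_pos: [0.4729, -0.1064, 0.0619]
eef_rot: [-0.164, -3.137, -0.0]
ft_force: [-0.8, -0.7, -2.1]
width: 0.055
grip_force: 65.1
```

Run:
```python
from h import *
s=env.get_state();p=s['tool_pos'];print(p,s['ft_force'])
c,q=np.cos(-.107),np.sin(-.107); d=p[:2]-[.509,-.1091]; print('TCP in blender',c*d[0]+q*d[1],-q*d[0]+c*d[1])
```

```text
[ 0.47286776 -0.10635579  0.06185683] [-0.78472292 -0.74118889 -2.14883956]
TCP in blender -0.03621866897230463 -0.001130262750533927
```

```bash
python3 -m creep '{"rot":[[0,0,0],[0,0,0],[0,0,0]],"travel":[[0.3,-0.031,0],[0.3,-0.031,0],[0.1,-0.01,0]],"grip":[255,255,255]}' 90
```

```text
t: 12.72
tool_pos: [0.4844, -0.1075, 0.0619]
eef_rot: [-0.164, -3.126, 0.001]
ft_force: [-22.2, 1.3, 23.9]
width: 0.0543
grip_force: 97.0
```

```bash
python3 -m creep '{"rot":[[0,0,0],[0,0,0],[0,0,0]],"travel":[[0.1,-0.01,0],[0.1,-0.01,0],[0,0,0]],"grip":[255,255,255]}'
```

```text
t: 13.1
tool_pos: [0.4878, -0.1079, 0.062]
eef_rot: [-0.164, -3.124, 0.001]
ft_force: [-21.5, 0.4, 22.6]
width: 0.0543
grip_force: 97.3
```

```bash
python3 -m creep '{"rot":[[0,0,0],[0,0,0]],"travel":[[0,0,0.06],[0,0,0]],"grip":[255,255]}'
```

```text
t: 13.35
tool_pos: [0.4882, -0.1079, 0.0623]
eef_rot: [-0.165, -3.125, 0.001]
ft_force: [-16.6, -0.1, 11.2]
width: 0.0543
grip_force: 95.3
```

Run:
```python
from h import *
s=env.get_state();p=s['tool_pos'];T=Ro.from_rotvec(s['eef_rot']).as_matrix();print(p,s['ft_force'],s['ft_torque']);print(T[:,2])
c,q=np.cos(-.107),np.sin(-.107); d=p[:2]-[.509,-.1091]; print('TCP in blender',c*d[0]+q*d[1],-q*d[0]+c*d[1])
print(T)
C=cam('wrist'); np.savez('w7.npz',K=C[0],R=C[1],t=C[2]); snap('wrist','w7.png')
```

```text
[ 0.48821814 -0.10785997  0.06234656] [-16.63640136  -0.08206882  11.24523118] [-0.10052601  2.77390418 -0.11656512]
[-1.26689143e-02  2.67146038e-04 -9.99919710e-01]
TCP in blender -0.020795436289408477 -0.0009864790412858692
[[-9.94385885e-01  1.05053366e-01 -1.26689143e-02]
 [ 1.05058427e-01  9.94466015e-01  2.67146038e-04]
 [ 1.26268693e-02 -1.06532997e-03 -9.99919710e-01]]
```

```bash
python3 -m creep '{"rot":[[0,0,0],[0,0,0],[0,0,0]],"travel":[[0.1,-0.01,0.04],[0.1,-0.01,0],[0,0,0]],"grip":[255,255,255]}'
```

```text
t: 13.78
tool_pos: [0.4951, -0.1086, 0.0627]
eef_rot: [-0.165, -3.128, 0.0]
ft_force: [-8.7, -1.3, -0.8]
width: 0.0543
grip_force: 94.6
```

```bash
python3 -m creep '{"rot":[[0,0,0],[0,0,0],[0,0,0]],"travel":[[0.1,-0.01,0],[0.1,-0.01,0],[0,0,0]],"grip":[255,255,255]}'
```

```text
t: 14.15
tool_pos: [0.4962, -0.1087, 0.0626]
eef_rot: [-0.164, -3.12, 0.001]
ft_force: [-20.4, -1.8, 11.4]
width: 0.0545
grip_force: 96.2
```

```bash
python3 -m creep '{"rot":[[0,0,0],[0,0,0]],"travel":[[0,0,0.04],[0,0,0]],"grip":[255,255]}'; python3 -m creep '{"rot":[[0,0,0],[0,0,0]],"travel":[[0.05,-0.005,0.03],[0,0,0]],"grip":[255,255]}'
```

```text
t: 14.4
tool_pos: [0.4963, -0.1087, 0.0629]
eef_rot: [-0.165, -3.12, 0.001]
ft_force: [-17.1, -2.2, 4.9]
width: 0.0546
grip_force: 94.9
t: 14.65
tool_pos: [0.4964, -0.1087, 0.0631]
eef_rot: [-0.165, -3.118, 0.001]
ft_force: [-18.2, -1.6, 4.6]
width: 0.0544
grip_force: 94.9
```

```bash
python3 -m creep '{"rot":[[0,0,0],[0,0,0]],"travel":[[0.1,-0.01,0.03],[0,0,0]],"grip":[255,255]}'
python3 - <<'E'
from h import *
s=env.get_state(); T=Ro.from_rotvec(s['eef_rot']).as_matrix(); p=s['tool_pos']; print(p,s['ft_force'],s['ft_torque'],T[:,2])
C=cam('wrist'); np.savez('w8.npz',K=C[0],R=C[1],t=C[2]); snap('wrist','w8.png')
g={n:cv2.imread(f'pics/{n}.png',0).astype(float) for n in('w5','w6','w7','w8')}
for n in g:
    col=g[n][150:230,255:300].mean(1); d=np.abs(np.diff(col)); i=np.argsort(d)[-6:]; print(n,sorted((int(k+150),round(float(d[k]),1)) for k in i))
for q in('pack','blender'):
  r=env.outline_of('wrist',q); print(q,[(x['score'],x['bbox']) for x in r[:2]])
snap('scene','s8.png')
a=cv2.imread('pics/scene0.png')[215:270,330:390].astype(int); b=cv2.imread('pics/s8.png')[215:270,330:390].astype(int)
E
```

```text
t: 14.9
tool_pos: [0.4966, -0.1087, 0.0633]
eef_rot: [-0.165, -3.113, 0.001]
ft_force: [-23.4, -1.1, 6.0]
width: 0.0546
grip_force: 95.3
[ 0.49655977 -0.10869027  0.06329374] [-23.41599338  -1.07338897   6.04074253] [-0.43121927  4.19408251 -0.11116268] [-2.38703398e-02  7.78771376e-04 -9.99714760e-01]
w5 [(175, 60.9), (176, 14.9), (181, 22.5), (183, 43.8), (215, 71.1), (216, 21.3)]
w6 [(169, 38.3), (175, 103.4), (176, 29.3), (181, 24.4), (183, 43.8), (215, 70.9)]
w7 [(175, 19.3), (181, 23.8), (182, 10.6), (183, 41.1), (214, 49.3), (215, 44.9)]
w8 [(175, 22.8), (181, 23.9), (182, 23.5), (183, 34.3), (214, 36.3), (215, 59.7)]
pack [(0.59, [278.9, 266.9, 147.1, 184.4]), (0.29, [279.6, 242.6, 168.1, 234.1])]
blender [(0.81, [279.5, 244.8, 164.2, 235.6]), (0.32, [499.7, 325.9, 116.6, 97.6])]
```

```bash
python3 -m creep '{"rot":[[0,0,0],[0,0,0],[0,0,0]],"travel":[[-0.25,0.026,0],[-0.25,0.026,0],[0,0,0]],"grip":[255,255,255]}';  python3 -m creep '{"rot":[[0,0,0],[0,0,0]],"travel":[[-0.15,0.016,0],[0,0,0]],"grip":[255,255]}'
```

```text
t: 15.48
tool_pos: [0.4954, -0.1084, 0.0642]
eef_rot: [-0.164, -3.135, -0.002]
ft_force: [5.6, -2.3, -23.7]
width: 0.0544
grip_force: 102.8
t: 15.72
tool_pos: [0.4952, -0.1084, 0.0643]
eef_rot: [0.163, 3.133, 0.002]
ft_force: [15.6, -1.1, -34.7]
width: 0.0545
grip_force: 103.3
```

```bash
python3 -m creep '{"rot":[[0,0,0],[0,0,0]],"travel":[[0,0,-0.1],[0,0,0]],"grip":[255,255]}'
```

```text
t: 15.98
tool_pos: [0.4953, -0.1085, 0.0641]
eef_rot: [0.163, 3.133, 0.001]
ft_force: [7.3, -0.7, -14.6]
width: 0.054
grip_force: 106.0
```

```bash
python3 -m creep '{"rot":[[0,0,0],[0,0,0]],"travel":[[0,0,-0.06],[0,0,0]],"grip":[255,255]}'; python3 -m creep '{"rot":[[0,0,0],[0,0,0]],"travel":[[-0.1,0.01,-0.03],[0,0,0]],"grip":[255,255]}'
```

```text
t: 16.23
tool_pos: [0.4952, -0.1085, 0.0636]
eef_rot: [0.162, 3.132, 0.001]
ft_force: [6.5, 1.3, -6.9]
width: 0.0544
grip_force: 107.1
t: 16.48
tool_pos: [0.495, -0.1085, 0.0635]
eef_rot: [0.162, 3.127, 0.001]
ft_force: [10.8, 1.4, -9.7]
width: 0.0542
grip_force: 106.6
```

```bash
python3 -m creep '{"rot":[[0,0,0],[0,0,0]],"travel":[[0.15,-0.016,-0.03],[0,0,0]],"grip":[255,255]}'; python3 -m creep '{"rot":[[0,0,0],[0,0,0],[0,0,0],[0,0,0],[0,0,0]],"travel":[[0,0,0],[0,0,0],[0,0,0],[0,0,0],[0,0,0]],"grip":[120,0,0,0,0]}'
python3 -m creep '{"rot":[[0,0,0],[0,0,0],[0,0,0],[0,0,0],[0,0,0]],"travel":[[0,0,0.5],[0,0,1],[0,0,1],[0,0,1],[0,0,0]],"grip":[0,0,0,0,0]}'
python3 - <<'E'
from h import *
im=snap('wrist','w9.png'); s=env.get_state(); C=cam('wrist'); print(s['tool_pos'],s['ft_force'])
K,R,t=C
g=cv2.imread('pics/w9.png',0).astype(float)
# pack body edges along blender axis at z=.068; expected rear x=-50, front x=30 in blender frame
def line(y,z,x0,x1):
    x=np.arange(x0,x1,.0005); c,q=np.cos(-.107),np.sin(-.107)
    X=np.c_[.509+c*x-q*y,-.1091+q*x+c*y,0*x+z]; uv=proj(C,X).astype(np.float32)
    return x,cv2.remap(g.astype(np.float32),uv[:,0],uv[:,1],1).ravel()
x,_=line(0,.068,-.09,.05)
v=np.mean([line(y,.068,-.09,.05)[1] for y in np.linspace(-.015,.015,13)],0)
d=np.gradient(v); i=np.argsort(-abs(d))[:14]; print(sorted((round(float(x[k])*1000,1),round(float(d[k]),1)) for k in i))
r=env.outline_of('wrist','pack'); print([(a['score'],a['bbox']) for a in r[:2]])
if r:
    b=r[0]['bbox']
    c,q=np.cos(-.107),np.sin(-.107)
    m=r[0]['mask']; cc,hier=cv2.findContours(m.astype('uint8'),0,2); k=max(cc,key=cv2.contourArea)[:,0]
    W=np.array([ray(C,u,.068)[:2]-[.509,-.1091] for u in k]); L=np.c_[c*W[:,0]+q*W[:,1],-q*W[:,0]+c*W[:,1]]*1000
    print(L.min(0),L.max(0),cv2.minAreaRect(L.astype(np.float32)))
snap('scene','s9.png'); 
for q in('pack',):print([(a['score'],a['bbox']) for a in env.outline_of('scene',q)[:2]])
E
```

```text
t: 16.73
tool_pos: [0.4952, -0.1086, 0.0622]
eef_rot: [0.163, 3.134, 0.0]
ft_force: [3.7, 0.8, -1.4]
width: 0.0543
grip_force: 107.7
t: 17.35
tool_pos: [0.4932, -0.1084, 0.0612]
eef_rot: [-0.164, -3.137, -0.0]
ft_force: [0.3, 0.4, 1.2]
width: 0.0853
grip_force: 0.0
t: 17.98
tool_pos: [0.4955, -0.1091, 0.1516]
eef_rot: [0.163, 3.132, -0.002]
ft_force: [0.4, -0.4, -0.1]
width: 0.0852
grip_force: 0.0
[ 0.49457032 -0.10879668  0.15009952] [-0.12837796 -0.06065993  0.18856889]
[(-81.0, -21.0), (-80.5, -21.0), (-80.0, -18.1), (-79.5, -25.8), (-79.0, -15.0), (-57.5, -19.8), (-57.0, -14.8), (-48.5, 21.2), (-48.0, 35.7), (-47.5, 23.0), (-36.5, -17.4), (19.0, -18.5), (19.5, -30.9), (20.0, -25.4)]
[(0.89, [280.6, 221.8, 88.7, 133.7])]
[-59.67843794 -27.58047235] [31.25295538 27.34004728] ((-14.255613327026367, -0.1662464141845703), (54.89152908325195, 90.92851257324219), 89.8536376953125)
[(0.92, [325.7, 260.4, 66.2, 47.2]), (0.45, [302.8, 183.4, 24.4, 6.7])]
```

Run:
```python
from h import *
s=env.get_state(); C9=cam('wrist'); np.savez('w9.npz',K=C9[0],R=C9[1],t=C9[2])
def run(n,o,yaw):
    f=np.load(n+'.npz'); C=f['K'],f['R'],f['t']; g=cv2.imread(f'pics/{n}.png',0).astype(np.float32)
    c,q=np.cos(yaw),np.sin(yaw); x=np.arange(-.1,.03,.00025)
    for z in(.018,.068):
        v=0
        for y in np.linspace(-.014,.014,15):
            uv=proj(C,np.c_[o[0]+c*x-q*y,o[1]+q*x+c*y,0*x+z]).astype(np.float32); v=v+cv2.remap(g,uv[:,0],uv[:,1],1).ravel()/15
        v=np.convolve(v,np.ones(5)/5,'same'); d=np.gradient(v,.25); k=[i for i in range(8,len(x)-8) if abs(d[i])==abs(d[i-8:i+9]).max() and abs(d[i])>5]
        print(n,z,[(round(float(x[i])*1000,1),round(float(d[i]),0)) for i in k])
run('w1',(.542,.147),-.065); run('w4',(.542,.147),-.065); run('w9',(.509,-.1091),-.107)
a=cv2.imread('pics/scene0.png');
```

```text
w1 0.018 [(-95.2, -6.0), (-77.5, -34.0), (-55.2, -14.0), (-51.2, -15.0), (-47.2, -27.0), (-34.0, 46.0), (-23.7, 23.0), (-21.2, -23.0)]
w1 0.068 [(-97.2, -6.0), (-82.0, -39.0), (-63.0, -15.0), (-59.5, -18.0), (-56.0, -28.0), (-44.7, 50.0), (-36.0, 20.0), (-33.5, -20.0), (13.3, -33.0), (22.8, -5.0)]
w4 0.018 [(-95.8, 6.0), (-93.5, -6.0), (-75.0, -46.0), (-64.5, -16.0), (-62.0, -23.0), (-50.2, 59.0), (-39.2, 28.0), (-35.7, -28.0)]
w4 0.068 [(-92.8, -6.0), (-78.2, -50.0), (-67.7, -27.0), (-58.5, 66.0), (-49.7, 30.0), (-47.0, -30.0), (9.8, -60.0), (22.5, 51.0), (25.0, -46.0)]
w9 0.018 [(-81.2, -39.0), (-61.7, -12.0), (-56.5, -19.0), (-53.7, -30.0), (-42.2, 55.0), (-31.5, 27.0), (-28.0, -30.0)]
w9 0.068 [(-82.7, -44.0), (-66.2, -11.0), (-62.0, -24.0), (-59.5, -34.0), (-50.2, 63.0), (-41.7, 22.0), (-39.0, -29.0), (16.5, -56.0)]
```

```bash
python3 -m creep '{"rot":[[0,0,0],[0,0,0],[0,0,0],[0,0,0],[0,0,0]],"travel":[[-0.2,1,1],[-0.2,1,1],[-0.2,1,1],[-0.2,1,1],[0,1,0]],"grip":[0,0,0,0,0]}'
python3 - <<'E'
from h import *
C=cam('scene'); a=cv2.imread('pics/scene0.png',0); b=snap('scene','s10.png'); b=cv2.imread('pics/s10.png',0)
c,q=np.cos(-.107),np.sin(-.107)
P=lambda x,y,z:[.507+c*x-q*y,-.1091+q*x+c*y,z]
u=proj(C,[P(.076,.018,.062),P(.108,.018,.062),P(.108,-.018,.062),P(.076,-.018,.062)]); print(np.round(u,1))
x0,y0=np.floor(u.min(0)-4).astype(int); x1,y1=np.ceil(u.max(0)+4).astype(int)
print(cv2.phaseCorrelate(a[y0:y1,x0:x1].astype(np.float32),b[y0:y1,x0:x1].astype(np.float32)), np.abs(a[y0:y1,x0:x1].astype(int)-b[y0:y1,x0:x1]).mean(), 'bg',np.abs(a[100:140,350:400].astype(int)-b[100:140,350:400]).mean())
o=cv2.matchTemplate(b[y0-10:y1+10,x0-10:x1+10],a[y0:y1,x0:x1],cv2.TM_CCOEFF_NORMED); print(cv2.minMaxLoc(o))
for n in('garlic','tin','opener','spoon','lemon'):
    r=env.outline_of('scene',n); print(n,[(z['score'],z['bbox']) for z in r[:1]])
print(env.get_state()['t'],env.get_state()['tool_pos'])
E
```

```text
t: 18.8
tool_pos: [0.474, 0.0173, 0.2499]
eef_rot: [0.164, 3.135, -0.0]
ft_force: [-0.1, 0.9, 0.1]
width: 0.0853
grip_force: 0.0
[[358.3 231.7]
 [373.4 228.3]
 [383.7 237.8]
 [368.2 241.5]]
((-0.06958622911196244, -0.08926122831347705), 0.9934008847232219) 3.823529411764706 bg 2.5475
(-0.3968946635723114, 0.9945081472396851, (10, 20), (10, 10))
garlic [(0.64, [317.9, 220.9, 26.1, 36.1])]
tin [(0.93, [317.6, 220.6, 28.0, 39.9])]
opener [(0.86, [262.4, 297.9, 60.6, 58.3])]
spoon [(0.88, [222.4, 242.1, 35.9, 47.2])]
lemon [(0.69, [193.0, 191.3, 24.0, 26.5])]
19.1 [0.47316657 0.01596487 0.24794872]
```

```bash
python3 -c "
from cell import env
print(env.job_done())"
```

```text
the job is handed in; nothing more can be done
None
```

The job is handed in. The pack is in the blender's bay, measured 1 to 2 mm short of home (3 mm allowed), and it held against a pull of about 11 N. The blender's catch pad is back at its rest position. I released the pack, moved the gripper clear, and finished at about 19 s. The garlic was the one bystander I couldn't confirm in the last picture, but nothing suggested it had been touched.

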